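# Blank off the bench air outlet with a sleeve-locked plug

### The job

Shut off the bench air outlet with its blanking plug: press the outlet's spring sleeve back by its side arm and swing the arm under the keeper hook so that it stays back, then fit the plug from the wooden block into the mouth and press it gently until its collar is fully home on the rim. Finally unhook the arm so that the sleeve springs all the way forward and locks the plug, and let go. Never force the plug against the coupler (50 N is too much), and leave the roll of tape, the sanding block and the thread spool where they are.

Things in the scene. Friction and masses are not known exactly. Their poses are not given: they have to be found in the camera images.
- coupler: Fixed upright air outlet, mouth up. Origin: underside centre of its grey foot (104 mm across, 12 mm thick), on the outlet's axis, z up. On it the head: steel tube with brass sleeve (46 mm across), side arm, keeper hook. The head is clamped 0 to 20 mm above its lowest setting: every height given here is for the lowest, and all are truly higher by that same amount; find it by sight or touch
- mouth (a point): Point fixed to the foot, 102 mm above its origin on the axis: centre of the rim (bore 24 mm, rim 37 mm across) if the head is at its lowest. With the plug home, its collar lies on the rim and its tip is 52 mm below the rim. A valve disc drags on the plug's last 8 mm with about 8 N and does not push back; then the collar stops solid
- pawls (a point): Point fixed to the foot, on the axis 78 mm above its origin (head lowest): two locking pawls in the bore, moved by the sleeve. They bar the bore while the sleeve is forward and leave it open from 0.011 m back. With the plug home they drop into its groove as the sleeve goes forward; with the plug over about 1.5 mm short of home they rest on it and the sleeve stays back
- sleeve_grip (a point): Point fixed to the foot: top of the arm's grip with sleeve forward, turn 0, head lowest (104 mm up, 95 mm along the coupler's -x). The grip is an upright steel pin 16 mm thick with a 19 mm head 4 mm high, 47 mm tall, at the end of a round arm 10 mm thick (centre 64 mm up) from the sleeve. It goes down and swings with the sleeve; this point does not
- keeper (a point): Point fixed to the foot: middle of the keeper hook's underside (head lowest: 57 mm up). A dark steel hook 40 to 56 mm from the axis, over the arm's path from 8 to 43 mm to the coupler's -y, with a lip at its entry 2 mm lower. It bars the swing while the sleeve is forward; the arm passes under it with the sleeve 0.0145 to 0.018 back, then let go it rises to 0.012 and stays
- sleeve (a joint): How far the sleeve is pressed back (down), m: 0 = fully forward (up), 0.018 = end stop. A spring pushes it forward with about 6 N at 0, 10 N at 0.012, 13 N at 0.018. About 0.012 when parked under the keeper
- sleeve_turn (a joint): Turn of the sleeve and its arm, rad: 0 = arm along the coupler's -x; grows counter-clockwise seen from above (arm swings toward the coupler's -y) to an end stop at 0.45, well under the keeper. Turns easily, stays where left. The arm is clear of the keeper below about 0.05
- plug: Steel blanking plug, loose, about 0.25 kg, upright in the block. Origin: centre of its nose tip, z up its axis. Nose 21.8 mm across, 52 mm long, tip chamfered 4 mm, groove 15 mm across from 24 to 32.5 mm above the tip; collar 36 mm across from 52 to 58 mm; ribbed round grip 26 mm across from 58 to 112 mm
- block: Wooden parking block, fixed, 76 x 76 x 42 mm, one hole 24.5 mm across and 36 mm deep at its centre, in which the plug stands with its tip 6 mm above the bench. Origin: centre of its underside
- masking_tape: roll of cream masking tape lying flat, 91 mm across, 25 mm high, bystander, loose
- sanding_block: brown sanding block, 71 x 100 x 25 mm, bystander, loose
- thread_spool: brown thread spool, 42 mm across, 45 mm tall, bystander, loose

How it is judged:
On the way, in this order (a step that is already met when the one before it is completed fails the run):
1. the sleeve is back and its arm rests under the keeper, let go by the robot (value of joint sleeve above 0.01 m and value of joint sleeve_turn above 0.25 rad and contact force between the fingers and coupler below 0.1 N), for 0.2 s.
2. with the sleeve still held back, the plug is well down in the bore (value of joint sleeve above 0.01 m and horizontal distance between plug and coupler below 0.004 m and z of plug in the frame of coupler below 0.073 m and angle between plug's own z axis and vertical below 0.1 rad), for 0.2 s.
At the end, for the whole second after the job is handed in: The plug stands upright in the coupler's bore (tip within 3 mm of the outlet's axis and less than 73 mm above the coupler's origin, tilted less than 0.08 rad), at rest, and the sleeve is fully forward (less than 2.5 mm back), which the pawls allow only when the plug is home (value of joint sleeve below 0.0025 m and z of plug in the frame of coupler below 0.073 m and horizontal distance between plug and coupler below 0.003 m and angle between plug's own z axis and vertical below 0.08 rad and linear speed of plug below 0.01 m/s); the robot touches nothing.
It fails at once if the plug is forced against the coupler with more than 50 N (contact force between plug and coupler above 50 N).
It fails at once if the tape roll is moved by more than 20 mm (distance of masking_tape from where it was at the start of the episode above 0.02 m).
It fails at once if the sanding block is moved by more than 20 mm (distance of sanding_block from where it was at the start of the episode above 0.02 m).
It fails at once if the thread spool is moved by more than 20 mm (distance of thread_spool from where it was at the start of the episode above 0.02 m).
It also fails if it takes over 72 s, if anything falls off the work surface, if the arm or the gripper's body presses on something with over 40 N, if the wrist force passes 120 N, or if a joint passes its speed limit or range.

### The arm

A 7-joint arm with a two-finger parallel gripper is mounted at the origin on a cart in front of the work surface, level with it; the furniture and walls round the work are solid. World frame = base frame: x ahead of the robot, y to its left, z up, the work surface at z = 0. Lengths are in m, angles in rad, forces in N, time in s.
With the tool pointing down it reaches from about 0.4 to 0.875 m from the base axis. Payload 19.3 kg.
Tool frame: the origin (TCP) lies on the mounting face of the last link; the fingertips stand 173 mm ahead of it and the grasp point (between the pads) lies 155 mm ahead of it (bot.grip_point_offset is the distance from the TCP to the grasp point, in m); z points along the fingers, y is the line along which they close (so a half turn about z gives the same grasp; the last joint's range is limited). The gripper opens to 85 mm and grips with 20 to 120 N. Pads are 22 mm wide; open, the fingers measure 114 mm over their backs; the gripper's body (76 mm by 85 mm) begins 54 mm behind the grasp point. The pads swing forward as they close: fully open they stand 13 mm farther back than shut.
Start: joints at [1.276, 0.521, -0.036, 1.599, 0.021, 1.021, -0.113], TCP at [0.139, -0.609, 0.405] pointing down, gripper open.
Joint ranges: [-2.91, 2.91], [-0.3, 2.13], [-1.5, 1.42], [0.17, 2.43], [-1.26, 4.41], [0.16, 1.93], [-2.52, 2.52]. Speed limits (rad/s): [1.89, 1.89, 2.39, 2.39, 3.01, 3.01, 3.01].

### API

Orientations are given as [roll, pitch, yaw] about the fixed x, y, z axes, in that order (R = Rz(yaw) Ry(pitch) Rx(roll)).
In Python, from workcell import bot gives the robot as it stands.
- The arm moves only by the tool arm_command, never from a script. Its argument "deltas" is a list of rows, each a list of 3 entries, a list of its own where there are three numbers: the shift along the tool's x, y, z in cm, then the turn, a rotation vector about the tool's x, y, z in rad, then the finger opening in cm, from 0 to 8.54. In form: [[[tx, ty, tz], [rx, ry, rz], claw], ...]. A call has 1 to 20 rows; each row shifts and turns the commanded pose from where the row before left it, along the tool's axes as they then stand; what a row does not reach is not made up. A row lasts 1/10 s, in which the tool goes at most 50 mm and 8.59 degrees, less where a joint would pass 70% of its speed; a pose out of reach is approached as far as the arm can. A call with a gripper value outside its range is refused whole. The fingers move at their own pace and stop on an object; "newtons" is the grip in N (left out, the last holds). Time passes only in rows, so rows that do not move let the fingers close. It gives the time, the measured TCP pose, the force, the opening and the grip force at its end, in the units of the state.
- bot.observe(): the state, without advancing time (a new reading comes with each control period).
- bot.grab_frame(name): name is "side" or "top"; returns a dict with "frame" (384x512x3 uint8, red, green, blue), "K" (3x3 intrinsics, pixels), "rvec" (rotation vector, rad) and "tvec" (3), from world to camera coordinates, as OpenCV has them. Camera axes: x right, y down, z forward; pixel columns grow to the right and rows downward; lengths in m; the calibration is good to about 2 mm. A picture is of the moment at which its call begins. There is no depth.
- bot.job_done(): hands the job in; it is judged then, once.
Trained networks look in a picture, given as the dict that the camera call returned (one of the last four; its "shot" number tells which), for a name from the list of things; names that differ only in an ending like _2 or _b are one class to them, and where a whole thing is asked for, a point or a joint stands for the part that bears it (a point fixed in the world has none). Each returns a list of dicts, best first, with "p" (0 to 1); they miss things now and then, are a little off and sometimes report something else, mostly with a low value. They report only what shows in the picture. A call takes as long as a camera call.
- bot.find_in(name, picture): "rect" ([left, top, width, height] in pixels, round what is visible of it).
- bot.mark_of(name, picture): "at" ([column, row] in pixels: a listed point, or the origin of a listed thing).
The state is a dict: "clock": time; "qpos": joint angles; "qd": joint speeds; "joint_efforts": joint torques, N m; "position": TCP position; "tool_rot": TCP orientation; "force": force on the tool from outside, world axes, zero at the start; "moment": the same for the moment, N m; "grip_width": finger opening in m; "finger_force": force on a finger pad.
Only numpy, scipy, OpenCV 4.12 (cv2) and the standard library are available. Lean on these libraries where they do the work, as an engineer would, in place of code of your own. Each camera call takes 0.05 s, during which the arm holds its last target. There are 200 camera calls.

## Working session

There is one attempt and no reset: what is moved stays moved. The work goes in short steps, Python scripts to look and compute and a tool call to move; the robot and the scene stay as the last step left them, time stands still between calls to the robot, and variables do not carry over. Pictures are saved under pics/ and viewed, at most 10 in all, crops included, and the job is handed in when it is done.

Besides the shell and the picture viewer there is one more tool, called after ">>>" in YAML: its name, and indented under it one key for each argument. arm_command: Moves the arm, as the interface text tells. Its arguments: {"type":"object","properties":{"deltas":{"type":"array","items":{"type":"array"}},"newtons":{"type":"number"}},"required":["deltas"]}

```bash
ls; mkdir -p pics; cat > h.py <<'E'
import numpy as np, cv2
from workcell import bot
def P(f):
    R=cv2.Rodrigues(np.array(f["rvec"],float))[0]; t=np.array(f["tvec"],float).reshape(3); return np.array(f["K"],float),R,t
def ray(f,px):
    K,R,t=P(f); d=R.T@np.linalg.inv(K)@np.array([px[0],px[1],1.]); return -R.T@t,d
def atz(f,px,z):
    c,d=ray(f,px); return c+d*(z-c[2])/d[2]
def tri(fs,pxs):
    A=np.zeros((3,3));b=np.zeros(3)
    for f,p in zip(fs,pxs):
        c,d=ray(f,p); d=d/np.linalg.norm(d); M=np.eye(3)-np.outer(d,d); A+=M;b+=M@c
    return np.linalg.solve(A,b)
def proj(f,X):
    K,R,t=P(f); return cv2.projectPoints(np.array(X,float).reshape(-1,3),np.array(f["rvec"],float),np.array(f["tvec"],float),K,None)[0].reshape(-1,2)
E
cat > s.py <<'E'
from h import *
F={n:bot.grab_frame(n) for n in("side","top")}
for n,f in F.items():
    cv2.imwrite(f"pics/{n}0.png",cv2.cvtColor(f["frame"],cv2.COLOR_RGB2BGR))
    print(n,ray(f,(256,192)))
for o in["coupler","mouth","sleeve_grip","keeper","plug","block","masking_tape","sanding_block","thread_spool"]:
    r={}
    for n,f in F.items():
        m=bot.mark_of(o,f)[:1]
        if m: r[n]=m[0]; print(o,n,np.round(m[0]["at"],1),round(m[0]["p"],2),np.round(atz(f,m[0]["at"],0),3))
    if len(r)==2: print("   tri",np.round(tri([F[n] for n in r],[r[n]["at"] for n in r]),3))
s=bot.observe();print(s)
E
python3 s.py
```

```text
pics
side (array([0.32713431, 0.6388952 , 0.6123243 ]), array([ 0.33905991, -0.76074102, -0.55365332]))
top (array([ 0.52248309, -0.07419996,  1.05601841]), array([ 0.12125849, -0.00899529, -0.99305346]))
coupler side [249.1 182.2] 0.67 [ 0.742 -0.241  0.   ]
coupler top [345.3 242.8] 0.7 [ 0.507 -0.345  0.   ]
   tri [ 0.616 -0.265  0.045]
mouth side [272.9 185.6] 0.87 [ 0.672 -0.254  0.   ]
mouth top [268.8 206.1] 0.95 [ 0.61  -0.122  0.   ]
   tri [ 0.61  -0.115  0.097]
sleeve_grip side [312.7 197.2] 0.95 [ 0.55  -0.248  0.   ]
sleeve_grip top [267.3 243.5] 0.69 [ 0.501 -0.119  0.   ]
   tri [ 0.509 -0.113  0.095]
keeper side [301.5 199.7] 0.69 [ 0.574 -0.223  0.   ]
plug side [339.2 179.6] 0.54 [ 0.508 -0.371  0.   ]
plug top [349.8 241.9] 0.55 [ 0.51  -0.358  0.   ]
   tri [ 0.507 -0.356  0.009]
block side [335.  186.7] 0.75 [ 0.509 -0.328  0.   ]
block top [344.9 245.5] 0.7 [ 0.499 -0.343  0.   ]
   tri [ 0.505 -0.344 -0.009]
masking_tape side [209.3 316.3] 0.74 [0.604 0.224 0.   ]
masking_tape top [152.6 204.9] 0.96 [0.608 0.222 0.   ]
   tri [ 0.607  0.222 -0.003]
sanding_blo
[... 280 characters left out ...]
1]
{'clock': 1.0, 'qpos': array([ 1.2757573 ,  0.52140651, -0.03629408,  1.599517  ,  0.0212506 ,
        1.02108816, -0.11285625]), 'qd': array([ 0.00026482, -0.00049213, -0.00151163, -0.00095698, -0.00228832,
       -0.00089976,  0.00087648]), 'joint_efforts': array([ 1.08032222e-03, -9.26851845e+01,  1.97920606e+00, -3.70253921e+01,
        1.81951787e-02,  2.19910668e-03,  9.26805751e-05]), 'position': array([ 0.13930833, -0.60926911,  0.40468071]), 'tool_rot': array([-3.14156342e+00,  4.76363723e-05,  2.24761469e-01]), 'force': array([-0.29971925, -0.09698114,  0.2371675 ]), 'moment': array([ 0.03914508, -0.04280768,  0.01967179]), 'finger_force': 0.0, 'grip_width': 0.08542784140510297}
```

```bash
python3 - <<'E'
import cv2
t=cv2.imread('pics/top0.png');s=cv2.imread('pics/side0.png')
cv2.imwrite('pics/c1.png',cv2.resize(t[130:310,190:430],None,fx=3.3,fy=3.3,interpolation=2))
cv2.imwrite('pics/c2.png',cv2.resize(s[100:280,180:420],None,fx=3.3,fy=3.3,interpolation=2))
E
```

```text
(no output)
```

View pics/c1.png

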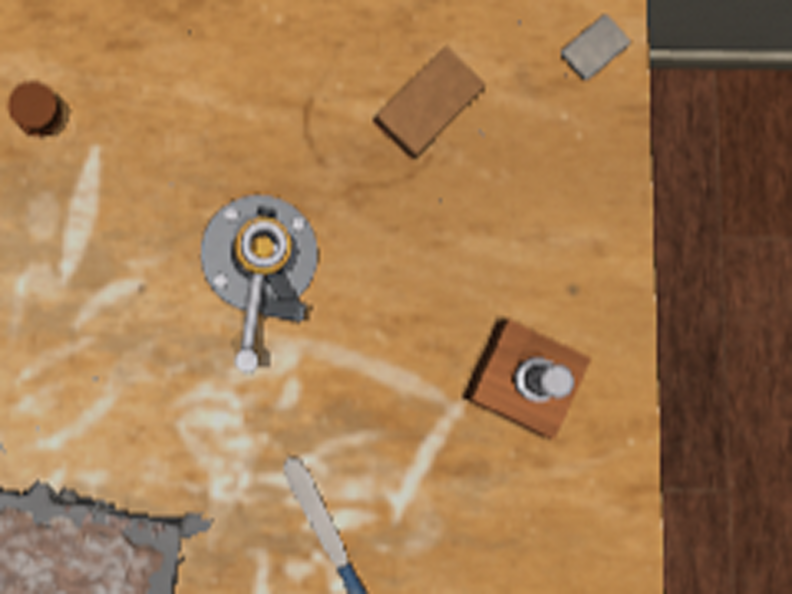

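View pics/c2.png

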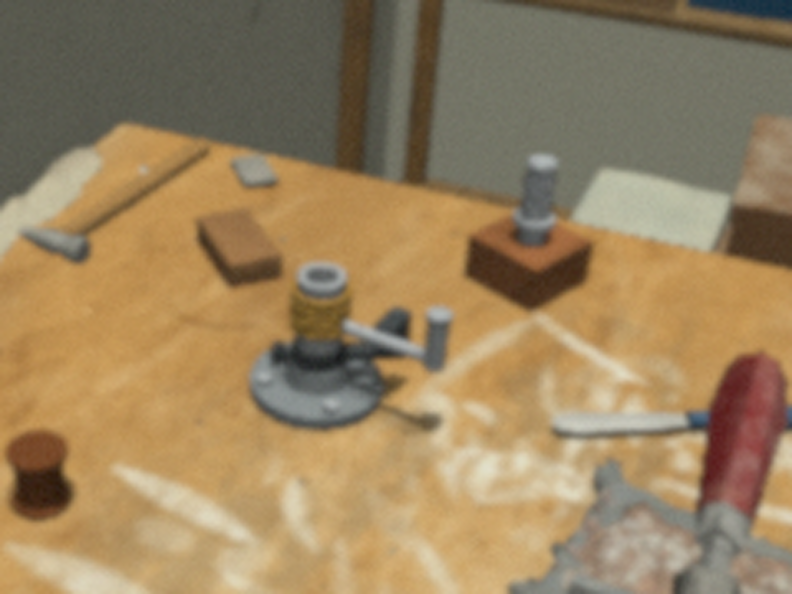

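The top crop shows the rim at about (264,243), the grip head at (246,361) and the plug top at (558,380). In the side crop they are at (322,274), (439,314) and (542,161). Next I triangulate these points.

```bash
cat > m.py <<'E'
from h import *
F={n:bot.grab_frame(n) for n in("side","top")}
f=lambda x,y,o:((x+.5)/3.3-.5+o[0],(y+.5)/3.3-.5+o[1])
for nm,a,b in[("rim",(264,243),(322,274)),("grip",(246,361),(439,314)),("plugtop",(558,380),(542,161))]:
    pa=f(*a,(190,130));pb=f(*b,(180,100)); X=tri([F["top"],F["side"]],[pa,pb])
    print(nm,np.round(X,4),"res",np.round(proj(F["top"],X)[0]-pa,1),np.round(proj(F["side"],X)[0]-pb,1))
# refine foot: grey disc circle in top; rects
for o in["coupler","plug","block","sleeve_grip"]:
    for n in F:
        r=bot.find_in(o,F[n])[:1]
        if r: print(o,n,np.round(r[0]["rect"],1),round(r[0]["p"],2))
print(np.round(atz(F["top"],f(260,254,(190,130)),.012),4))
E
python3 m.py
```

```text
rim [ 0.6091 -0.1195  0.1039] res [-0. -0.] [0. 0.]
grip [ 0.5149 -0.1059  0.1045] res [-0.  -0.1] [0.1 0. ]
plugtop [ 0.5041 -0.3496  0.1145] res [-0. -0.] [0. 0.]
coupler side [254.6 182.   59.5  47.5] 0.94
coupler top [250.2 188.1  35.5  56.3] 0.96
plug side [336.4 147.2  13.9  26.8] 0.72
plug top [346.3 240.5  16.9  11.7] 0.73
block side [319.2 165.6  39.2  26.3] 0.84
block top [328.6 228.7  38.6  35.8] 0.73
sleeve_grip side [257.9 178.1  60.8  49.5] 0.73
sleeve_grip top [256.8 190.7  30.6  52.3] 0.79
[ 0.6076 -0.1204  0.012 ]
```

>>> arm_command:
  deltas:
    - [[3.0, -2.54, 0], [0, 0, 0], 8.5]
    - [[3.0, -2.54, 0], [0, 0, 0], 8.5]
    - [[3.0, -2.54, 0], [0, 0, 0], 8.5]
    - [[3.0, -2.54, 0], [0, 0, 0], 8.5]
    - [[3.0, -2.54, 0], [0, 0, 0], 8.5]
    - [[3.0, -2.54, 0], [0, 0, 0], 8.5]
    - [[3.0, -2.54, 0], [0, 0, 0], 8.5]
    - [[3.0, -2.54, 0], [0, 0, 0], 8.5]
    - [[3.0, -2.54, 0], [0, 0, 0], 8.5]
    - [[3.0, -2.54, 0], [0, 0, 0], 8.5]
    - [[3.0, -2.54, 0], [0, 0, 0], 8.5]
    - [[3.0, -2.54, 0], [0, 0, 0], 8.5]
    - [[3.0, -2.54, 0], [0, 0, 0], 8.5]
    - [[3.0, -2.54, 0], [0, 0, 0], 8.5]
    - [[3.0, -2.54, 0], [0, 0, 0], 8.5]
    - [[3.0, -2.54, 0], [0, 0, 0], 8.5]
  newtons: 40

```text
clock: 3.1
position: [0.5174, -0.1047, 0.4049]
tool_rot: [3.141, -0.0, 0.225]
force: [0.7, -0.9, 0.5]
grip_width: 0.085
finger_force: 0.0
```

>>> arm_command:
  deltas:
    - [[0, 0, 2], [0, 0, 0.123], 5.0]
    - [[0, 0, 2], [0, 0, 0.123], 5.0]
    - [[0, 0, 2], [0, 0, 0.122], 5.0]
    - [[0, 0, 2], [0, 0, 0], 5.0]
    - [[0, 0, 0], [0, 0, 0], 5.0]

```text
clock: 3.6
position: [0.5161, -0.1059, 0.3228]
tool_rot: [3.142, 0.003, -0.143]
force: [0.7, -0.4, 0.7]
grip_width: 0.0505
finger_force: 0.0
```

```bash
cat > d.py <<'E'
# usage: d.py x y z yaw : shift needed in tool axes (cm) and turn about tool z
from h import *
import sys
from scipy.spatial.transform import Rotation as R
x=list(map(float,sys.argv[1:5])); s=bot.observe()
Rt=R.from_euler('xyz',s["tool_rot"]); Rg=R.from_euler('xyz',[np.pi,0,x[3]])
print("d cm",np.round(Rt.inv().apply(np.array(x[:3])-s["position"])*100,2),"turn",np.round((Rt.inv()*Rg).as_rotvec(),3))
print("t",s["clock"],"pos",np.round(s["position"],4),"rot",np.round(s["tool_rot"],3),"F",np.round(s["force"],1),"w",round(s["grip_width"],4),"ff",s["finger_force"],"q",np.round(s["qpos"],2))
E
python3 d.py 0.515 -0.106 0.262 -0.143
```

```text
d cm [-0.08  0.03  6.08] turn [0.    0.003 0.   ]
t 3.6 pos [ 0.5161 -0.1059  0.3228] rot [ 3.142e+00  3.000e-03 -1.430e-01] F [ 0.7 -0.4  0.7] w 0.0505 ff 0.0 q [ 0.21  0.48 -0.16  1.93  0.11  0.75 -1.73]
```

>>> arm_command:
  deltas:
    - [[0, 0, 2.5], [0, 0, 0], 5.0]
    - [[0, 0, 2.5], [0, 0, 0], 5.0]
    - [[0, 0, 2.3], [0, 0, 0], 5.0]
    - [[0, 0, 0], [0, 0, 0], 5.0]

```text
clock: 4.0
position: [0.5162, -0.1061, 0.2505]
tool_rot: [-3.142, 0.003, -0.143]
force: [-0.6, -1.0, -0.2]
grip_width: 0.05
finger_force: 0.0
```

```bash
cat > v.py <<'E'
# usage: v.py name x y z tag...: crop both cameras around world point and stack
from h import *
import sys
X=list(map(float,sys.argv[1:4])); im=[]
for n in("side","top"):
    f=bot.grab_frame(n); u,v=proj(f,X)[0].astype(int); u=min(max(u,60),451);v=min(max(v,60),323)
    im.append(cv2.resize(f["frame"][v-60:v+60,u-60:u+60],(400,400),interpolation=2)); print(n,u-60,v-60)
cv2.imwrite(f"pics/{sys.argv[4]}.png",cv2.cvtColor(np.hstack(im),cv2.COLOR_RGB2BGR))
E
python3 v.py 0.53 -0.11 0.1 g1
```

```text
side 246 133
top 205 173
```

View pics/g1.png

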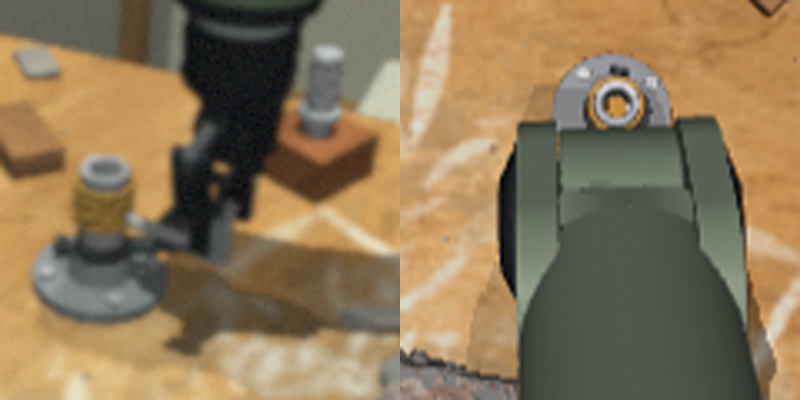

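The side view at about (205,210) shows the pin between the fingers, with the arm coming in from (140,225). I'll close on it now.

>>> arm_command:
  deltas:
    - [[0, 0, 0], [0, 0, 0], 0.8]
    - [[0, 0, 0], [0, 0, 0], 0.8]
    - [[0, 0, 0], [0, 0, 0], 0.8]
    - [[0, 0, 0], [0, 0, 0], 0.8]
    - [[0, 0, 0], [0, 0, 0], 0.8]
    - [[0, 0, 0], [0, 0, 0], 0.8]
  newtons: 50

```text
clock: 4.7
position: [0.5168, -0.1062, 0.2524]
tool_rot: [3.142, -0.001, -0.143]
force: [-1.6, -0.9, 7.3]
grip_width: 0.0144
finger_force: 48.7
```

>>> arm_command:
  deltas:
    - [[0, 0, 0.4], [0, 0, 0], 0.8]
    - [[0, 0, 0.4], [0, 0, 0], 0.8]
    - [[0, 0, 0.4], [0, 0, 0], 0.8]
    - [[0, 0, 0.2], [0, 0, 0], 0.8]
    - [[0, 0, 0], [0, 0, 0], 0.8]

```text
clock: 5.2
position: [0.5167, -0.1062, 0.2382]
tool_rot: [3.141, -0.0, -0.143]
force: [-3.1, 0.1, 11.4]
grip_width: 0.0144
finger_force: 49.1
```

>>> arm_command:
  deltas:
    - [[0, 0, 0.1], [0, 0, 0], 0.8]
    - [[0, 0, 0.1], [0, 0, 0], 0.8]
    - [[0, 0, 0], [0, 0, 0], 0.8]

```text
clock: 5.5
position: [0.5167, -0.1061, 0.2364]
tool_rot: [3.141, -0.0, -0.143]
force: [-4.1, 0.8, 12.1]
grip_width: 0.0142
finger_force: 49.2
```

>>> arm_command:
  deltas:
    - [[0, 0, 0.1], [0, 0, 0], 0.8]
    - [[0, 0, 0], [0, 0, 0], 0.8]

```text
clock: 5.7
position: [0.5167, -0.1061, 0.2354]
tool_rot: [3.141, -0.0, -0.143]
force: [-4.3, 0.5, 12.0]
grip_width: 0.0143
finger_force: 49.2
```

>>> arm_command:
  deltas:
    - [[0, 0, 0.1], [0, 0, 0], 0.8]
    - [[0, 0, 0], [0, 0, 0], 0.8]

```text
clock: 5.9
position: [0.5166, -0.1061, 0.2344]
tool_rot: [3.141, -0.0, -0.143]
force: [-4.4, 1.3, 12.8]
grip_width: 0.0147
finger_force: 49.2
```

```bash
python3 - <<'E'
import numpy as np
C=np.array([.6091,-.1197]);p=np.array([.5167,-.1061]);v=p-C
print(np.hypot(*v),np.arctan2(-v[1],-v[0]))
# rows of tool-frame shift for arc of 0.06 rad steps (yaw turns along): local: chord about a point at +r tool x
r=.095
for a in(.05,.06):
    # world yaw +a: centre at tool +x r. tool y = (sin,-cos): move
    d=np.array([r-r*np.cos(a),-r*np.sin(a)]) # in radial frame (x toward axis, y ccw 90deg)
    print(a,d*100)
E
```

```text
0.09339550310373614 -0.1461368838322654
0.05 [ 0.01187253 -0.47480211]
0.06 [ 0.01709487 -0.56965806]
```

>>> arm_command:
  deltas:
    - [[0.02, 0.57, 0], [0, 0, -0.06], 0.8]
    - [[0.02, 0.57, 0], [0, 0, -0.06], 0.8]
    - [[0, 0, 0], [0, 0, 0], 0.8]

```text
clock: 6.2
position: [0.5157, -0.1182, 0.2345]
tool_rot: [3.141, -0.001, -0.022]
force: [-4.5, 0.6, 13.6]
grip_width: 0.0144
finger_force: 49.5
```

>>> arm_command:
  deltas:
    - [[0.02, 0.57, 0], [0, 0, -0.06], 0.8]
    - [[0.02, 0.57, 0], [0, 0, -0.06], 0.8]
    - [[0.02, 0.57, 0], [0, 0, -0.06], 0.8]
    - [[0.02, 0.57, 0], [0, 0, -0.06], 0.8]
    - [[0, 0, 0], [0, 0, 0], 0.8]

```text
clock: 6.7
position: [0.5183, -0.1409, 0.2346]
tool_rot: [3.141, -0.001, 0.218]
force: [-4.0, 1.2, 13.4]
grip_width: 0.0148
finger_force: 49.5
```

>>> arm_command:
  deltas:
    - [[0, 0, -0.3], [0, 0, 0], 0.8]
    - [[0, 0, -0.2], [0, 0, 0], 0.8]
    - [[0, 0, -0.1], [0, 0, 0], 0.8]
    - [[0, 0, 0], [0, 0, 0], 0.8]

```text
clock: 7.1
position: [0.5183, -0.1402, 0.2406]
tool_rot: [3.141, -0.001, 0.217]
force: [-1.3, -0.4, 9.1]
grip_width: 0.0144
finger_force: 48.9
```

>>> arm_command:
  deltas:
    - [[0, 0, 0], [0, 0, 0], 2.5]
    - [[0, 0, 0], [0, 0, 0], 5.0]
    - [[0, 0, 0], [0, 0, 0], 5.0]
    - [[0, 0, -1], [0, 0, 0], 5.0]
    - [[0, 0, -3], [0, 0, 0], 6.0]
    - [[0, 0, -4], [0, 0, 0], 6.0]
    - [[0, 0, -4], [0, 0, 0], 6.0]

```text
clock: 7.8
position: [0.5178, -0.14, 0.3616]
tool_rot: [-3.141, 0.0, 0.217]
force: [0.6, -0.4, 0.1]
grip_width: 0.0599
finger_force: 0.0
```

```bash
python3 d.py 0.504 -0.3496 0.33 0.217;  python3 v.py 0.53 -0.12 0.08 g2
```

```text
d cm [-5.86 20.17  3.16] turn [-0.  0.  0.]
t 7.8 pos [ 0.5178 -0.14    0.3616] rot [-3.141  0.     0.217] F [ 0.6 -0.4  0.1] w 0.0599 ff 0.0 q [ 0.38  0.45 -0.3   1.87  0.17  0.85 -1.36]
side 247 138
top 209 173
```

View pics/g2.png

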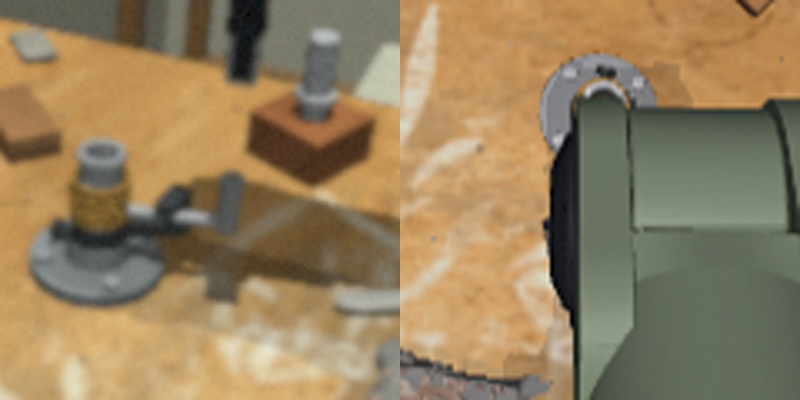

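>>> arm_command:
  deltas:
    - [[-1.0, 3.36, 0], [0, 0, 0], 6.0]
    - [[-1.0, 3.36, 0], [0, 0, 0], 6.0]
    - [[-0.98, 3.36, 0], [0, 0, 0], 6.0]
    - [[-0.98, 3.36, 0], [0, 0, 0], 6.0]
    - [[-0.98, 3.36, 0], [0, 0, 0], 6.0]
    - [[-0.98, 3.36, 0], [0, 0, 0], 6.0]
    - [[0, 0, 3], [0, 0, 0], 6.0]
    - [[0, 0, 3], [0, 0, 0], 6.0]
    - [[0, 0, 3], [0, 0, 0], 6.0]
    - [[0, 0, 2], [0, 0, 0], 6.0]
    - [[0, 0, 0], [0, 0, 0], 6.0]
  newtons: 40

```text
clock: 9.0
position: [0.5029, -0.3493, 0.2476]
tool_rot: [-3.139, 0.003, 0.217]
force: [0.2, 1.2, 0.6]
grip_width: 0.0597
finger_force: 0.0
```

```bash
python3 d.py 0.504 -0.3496 0.251 0.217;  python3 v.py 0.504 -0.35 0.08 g3
```

```text
d cm [ 0.1   0.05 -0.34] turn [-0.003  0.003 -0.   ]
t 9.0 pos [ 0.5029 -0.3493  0.2476] rot [-3.139e+00  3.000e-03  2.170e-01] F [0.2 1.2 0.6] w 0.0597 ff 0.0 q [ 0.66  0.71 -0.22  1.74  0.22  0.72 -1.03]
side 282 99
top 295 184
```

View pics/g3.png

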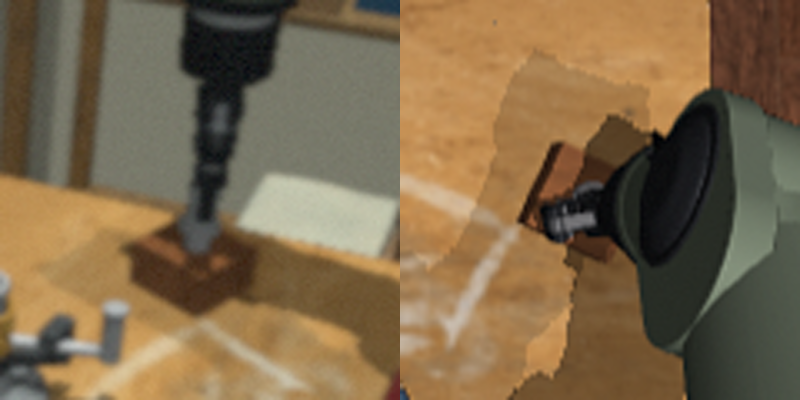

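The fingers straddle the plug, and its collar is visible below them at about (200,230) in the side view. Next I close the fingers and lift.

>>> arm_command:
  deltas:
    - [[0, 0, 0], [0, 0, 0], 1.5]
    - [[0, 0, 0], [0, 0, 0], 1.5]
    - [[0, 0, 0], [0, 0, 0], 1.5]
    - [[0, 0, 0], [0, 0, 0], 1.5]
    - [[0, 0, 0], [0, 0, 0], 1.5]
    - [[0, 0, -1], [0, 0, 0], 1.5]
  newtons: 40

```text
clock: 9.7
position: [0.5034, -0.3496, 0.2596]
tool_rot: [-3.141, 0.001, 0.217]
force: [0.0, -0.0, -3.4]
grip_width: 0.0252
finger_force: 39.1
```

>>> arm_command:
  deltas:
    - [[0, 0, -3], [0, 0, 0], 1.5]
    - [[0, 0, -4], [0, 0, 0], 1.5]
    - [[0, 0, -4], [0, 0, 0], 1.5]
    - [[0, 0, -4], [0, 0, 0], 1.5]
    - [[0, 0, 0], [0, 0, 0], 1.5]

```text
clock: 10.2
position: [0.5042, -0.35, 0.4159]
tool_rot: [3.136, -0.006, 0.216]
force: [1.7, 0.5, -2.2]
grip_width: 0.025
finger_force: 39.6
```

```bash
python3 d.py 0.609 -0.1197 0.4 0.217
```

```text
d cm [ 15.17 -20.26   1.56] turn [ 0.006 -0.006 -0.001]
t 10.2 pos [ 0.5042 -0.35    0.4159] rot [ 3.136 -0.006  0.216] F [ 1.7  0.5 -2.2] w 0.025 ff 39.62563097476959 q [ 0.69  0.5  -0.26  1.61  0.15  1.04 -0.97]
```

>>> arm_command:
  deltas:
    - [[2.17, -2.9, 0], [0, 0, 0], 1.5]
    - [[2.17, -2.9, 0], [0, 0, 0], 1.5]
    - [[2.17, -2.9, 0], [0, 0, 0], 1.5]
    - [[2.17, -2.9, 0], [0, 0, 0], 1.5]
    - [[2.17, -2.9, 0], [0, 0, 0], 1.5]
    - [[2.17, -2.9, 0], [0, 0, 0], 1.5]
    - [[2.15, -2.86, 0], [0, 0, 0], 1.5]
    - [[0, 0, 2.0], [0, 0, 0], 1.5]
    - [[0, 0, 2.0], [0, 0, 0], 1.5]
    - [[0, 0, 0], [0, 0, 0], 1.5]
    - [[0, 0, 0], [0, 0, 0], 1.5]

```text
clock: 11.3
position: [0.6081, -0.1194, 0.3702]
tool_rot: [-3.141, 0.0, 0.217]
force: [1.3, 0.4, -0.8]
grip_width: 0.0249
finger_force: 39.6
```

```bash
python3 d.py 0.609 -0.1197 0.37 0.217; cat > w.py <<'E'
from h import *
import sys
f=bot.grab_frame("side"); g=bot.grab_frame("top")
u,v=proj(f,[.609,-.12,.12])[0].astype(int); print(u-35,v-45)
cv2.imwrite(f"pics/{sys.argv[1]}.png",cv2.cvtColor(cv2.resize(f["frame"][v-45:v+45,u-35:u+35],None,fx=6.6,fy=6.6,interpolation=2),cv2.COLOR_RGB2BGR))
for n in("plug","mouth","coupler"):
    for c,p in(("side",f),("top",g)):
        m=bot.mark_of(n,p)[:1]
        if m: print(n,c,np.round(m[0]["at"],1),round(m[0]["p"],2))
E
python3 w.py g4
```

```text
d cm [0.08 0.05 0.02] turn [-0.  0. -0.]
t 11.3 pos [ 0.6081 -0.1194  0.3702] rot [-3.141  0.     0.217] F [ 1.3  0.4 -0.8] w 0.0249 ff 39.63650643825531 q [ 0.3   0.56 -0.3   1.64  0.19  0.97 -1.42]
242 131
plug side [278.8 175.8] 0.6
mouth side [274.1 185.8] 0.68
coupler side [273.  219.1] 0.68
```

View pics/g4.png

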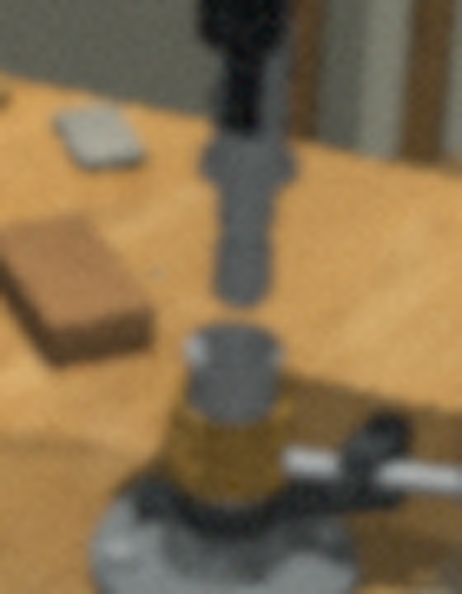

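```bash
python3 - <<'E'
from h import *
f=bot.grab_frame("side")
for X in([.6081,-.1194,.182],[.6081,-.1194,.14],[.6081,-.1194,.1266],[.6091,-.1197,.105],[.6091,-.1197,.08],[.6091,-.1197,.012]):
    p=proj(f,X)[0]; print(X,np.round(p,2),np.round((p-[242,131]+.5)*6.6-.5,0))
K,R,t=P(f); print("right axis",np.round(R[0],3)); 
d=3e-3; print("px per mm along right", (proj(f,np.array([.609,-.12,.105])+d*R[0])-proj(f,[.609,-.12,.105]))/3)
# edges by row gradients
g=cv2.GaussianBlur(cv2.cvtColor(f["frame"],cv2.COLOR_RGB2GRAY),(1,1),0).astype(int)
for r in list(range(166,178))+list(range(184,194)): print(r,g[r,262:294])
E
```

```text
[0.6081, -0.1194, 0.182] [279.19 154.31] [248. 157.]
[0.6081, -0.1194, 0.14] [278.34 169.95] [243. 260.]
[0.6081, -0.1194, 0.1266] [278.08 174.78] [241. 292.]
[0.6091, -0.1197, 0.105] [277.33 182.26] [236. 341.]
[0.6091, -0.1197, 0.08] [276.86 190.86] [233. 398.]
[0.6091, -0.1197, 0.012] [275.67 213.06] [225. 544.]
right axis [-0.905 -0.424  0.011]
px per mm along right [[0.41207894 0.        ]]
166 [164 161 163 158 158 157 156 156 153 154 153 147 128 104  89  85  88  90
  88  90 107 130 148 152 154 154 156 154 156 155 159 160]
167 [162 163 157 154 156 156 153 154 153 153 150 144 125  97  86  82  87  89
  85  91 105 131 147 155 155 155 156 156 157 158 160 162]
168 [159 156 159 154 156 155 154 156 154 152 150 137 119  94  85  85  83  88
  87  86 101 124 147 153 153 156 156 157 154 158 160 159]
169 [156 156 156 155 156 158 155 153 154 152 146 132 112  90  82  85  87  87
  86  89  99 124 145 155 152 153 155 157 158 157 159 162]
170 [155 157 155 154 154 156 155 154 153 152 146 128 108  85  83  87  90  87
  89  85 101 124 146 153 156 155 157 157 158 158 157 161]
171 [149 153 156 151 154 1
[... 1568 characters left out ...]
 112 115 120 127 135 139]
189 [146 142 146 143 144 145 133 116  93  77  78  80  85  88  87  89  92  86
  89  85  81  76  72  77  82  88  93  94  97 104 110 117]
190 [143 143 143 148 148 138 126 111  89  77  78  81  84  90  89  91  90  89
  87  85  81  72  75  77  81  85  87  88  90  92  96  97]
191 [148 145 150 152 146 137 122 104  91  80  80  78  85  86  89  91  90  88
  85  87  81  80  83  93  89  87  85  88  88  92  94  92]
192 [150 150 152 148 144 127 116 102  97  89  86  82  85  87  88  89  86  87
  85  87  81  88  99 104  93  92  90  91  94  92  92  93]
193 [153 151 146 145 137 121 100  95  98 101  92  87  86  88  85  92  87  89
  83  83  86  97 104 104  95  88  92  92  93  93  91  91]
```

>>> arm_command:
  deltas:
    - [[0.08, 0.04, 0.5], [0, 0, 0], 1.5]
    - [[0, 0, 0.8], [0, 0, 0], 1.5]
    - [[0, 0, 0.6], [0, 0, 0], 1.5]
    - [[0, 0, 0.4], [0, 0, 0], 1.5]
    - [[0, 0, 0], [0, 0, 0], 1.5]
  newtons: 30

```text
clock: 12.25
position: [0.6089, -0.1194, 0.3458]
tool_rot: [-3.141, 0.001, 0.217]
force: [-0.7, 0.1, -2.1]
grip_width: 0.0249
finger_force: 39.6
```

>>> arm_command:
  deltas:
    - [[0, 0, 0.3], [0, 0, 0], 1.5]
    - [[0, 0, 0.3], [0, 0, 0], 1.5]
    - [[0, 0, 0], [0, 0, 0], 1.5]

```text
clock: 12.55
position: [0.609, -0.1195, 0.3403]
tool_rot: [-3.141, 0.0, 0.217]
force: [0.2, 0.4, -1.7]
grip_width: 0.0253
finger_force: 39.6
```

>>> arm_command:
  deltas:
    - [[0, 0, 0.5], [0, 0, 0], 1.5]
    - [[0, 0, 0.5], [0, 0, 0], 1.5]
    - [[0, 0, 0], [0, 0, 0], 1.5]

```text
clock: 12.85
position: [0.6088, -0.1195, 0.3298]
tool_rot: [-3.141, 0.001, 0.217]
force: [-0.1, -0.4, -1.8]
grip_width: 0.0253
finger_force: 39.6
```

>>> arm_command:
  deltas:
    - [[0, 0, 0.5], [0, 0, 0], 1.5]
    - [[0, 0, 0.5], [0, 0, 0], 1.5]
    - [[0, 0, 0.5], [0, 0, 0], 1.5]
    - [[0, 0, 0], [0, 0, 0], 1.5]

```text
clock: 13.25
position: [0.6089, -0.1195, 0.3148]
tool_rot: [-3.141, 0.001, 0.217]
force: [0.0, 0.4, -2.0]
grip_width: 0.025
finger_force: 39.6
```

>>> arm_command:
  deltas:
    - [[0, 0, 0.4], [0, 0, 0], 1.5]
    - [[0, 0, 0.3], [0, 0, 0], 1.5]
    - [[0, 0, 0], [0, 0, 0], 1.5]

```text
clock: 13.55
position: [0.609, -0.1195, 0.3083]
tool_rot: [-3.141, 0.001, 0.217]
force: [-1.1, 0.2, -2.1]
grip_width: 0.0246
finger_force: 39.6
```

>>> arm_command:
  deltas:
    - [[0, 0, 0.2], [0, 0, 0], 1.5]
    - [[0, 0, 0.2], [0, 0, 0], 1.5]
    - [[0, 0, 0], [0, 0, 0], 1.5]

```text
clock: 13.85
position: [0.6092, -0.1194, 0.3049]
tool_rot: [3.141, -0.001, 0.217]
force: [-0.5, -0.5, 0.8]
grip_width: 0.0253
finger_force: 40.2
```

>>> arm_command:
  deltas:
    - [[0, 0, 0.2], [0, 0, 0], 1.5]
    - [[0, 0, 0], [0, 0, 0], 1.5]

```text
clock: 14.05
position: [0.6092, -0.1195, 0.303]
tool_rot: [3.141, -0.001, 0.217]
force: [-0.5, -0.0, 3.2]
grip_width: 0.0251
finger_force: 40.4
```

>>> arm_command:
  deltas:
    - [[0, 0, 0.2], [0, 0, 0], 1.5]
    - [[0, 0, 0], [0, 0, 0], 1.5]

```text
clock: 14.25
position: [0.6092, -0.1195, 0.301]
tool_rot: [3.141, -0.001, 0.217]
force: [-0.7, 0.1, 3.9]
grip_width: 0.0249
finger_force: 40.5
```

>>> arm_command:
  deltas:
    - [[0, 0, 0.2], [0, 0, 0], 1.5]
    - [[0, 0, 0], [0, 0, 0], 1.5]

```text
clock: 14.45
position: [0.6092, -0.1195, 0.2989]
tool_rot: [3.141, -0.001, 0.217]
force: [-0.0, -0.3, 3.6]
grip_width: 0.0253
finger_force: 40.4
```

>>> arm_command:
  deltas:
    - [[0, 0, 0.1], [0, 0, 0], 1.5]
    - [[0, 0, 0], [0, 0, 0], 1.5]

```text
clock: 14.65
position: [0.6094, -0.1194, 0.2985]
tool_rot: [3.141, -0.001, 0.217]
force: [-0.9, 0.7, 10.9]
grip_width: 0.0248
finger_force: 40.7
```

>>> arm_command:
  deltas:
    - [[0, 0, 0.1], [0, 0, 0], 1.5]
    - [[0, 0, 0], [0, 0, 0], 1.5]

```text
clock: 14.85
position: [0.6097, -0.1194, 0.2984]
tool_rot: [3.141, -0.003, 0.217]
force: [-2.3, 1.0, 21.4]
grip_width: 0.0254
finger_force: 41.6
```

>>> arm_command:
  deltas:
    - [[0, 0, -0.15], [0, 0, 0], 1.5]
    - [[0, 0, 0], [0, 0, 0], 4.0]
    - [[0, 0, 0], [0, 0, 0], 6.0]
    - [[0, 0, 0], [0, 0, 0], 6.0]
    - [[0, 0, -2], [0, 0, 0], 6.0]
    - [[0, 0, -3], [0, 0, 0], 6.0]
    - [[0, 0, -3], [0, 0, 0], 6.0]
    - [[0, 0, 0], [0, 0, 0], 6.0]

```text
clock: 15.65
position: [0.6098, -0.1195, 0.3819]
tool_rot: [3.14, -0.005, 0.217]
force: [0.1, 0.2, -0.1]
grip_width: 0.0602
finger_force: 0.0
```

```bash
python3 d.py 0.5183 -0.1402 0.2406 0.217; python3 w.py g5
```

```text
d cm [-9.45  0.03 14.08] turn [ 0.002 -0.005 -0.   ]
t 15.65 pos [ 0.6098 -0.1195  0.3819] rot [ 3.14  -0.005  0.217] F [ 0.1  0.2 -0.1] w 0.0602 ff 0.0 q [ 0.3   0.55 -0.3   1.62  0.19  0.99 -1.41]
242 131
mouth side [278.6 187.1] 0.79
coupler side [272.4 218.1] 0.73
```

View pics/g5.png

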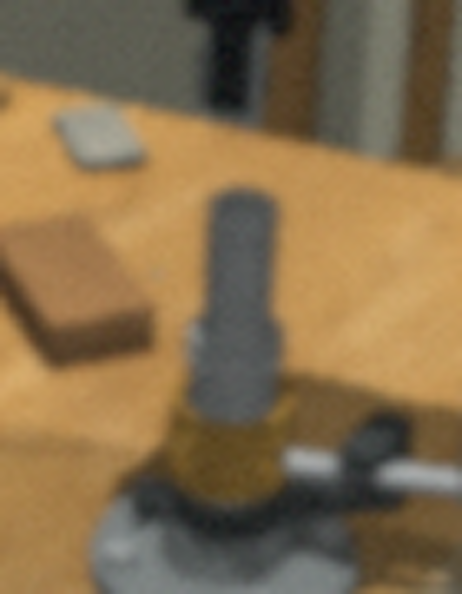

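The plug's collar sits flush on the rim at about (235,325) and the plug stands upright. The arm is still under the hook at (375,450). Next I go back to the pin.

>>> arm_command:
  deltas:
    - [[-3.15, 0, 0], [0, -0.005, 0], 6.0]
    - [[-3.15, 0, 0], [0, 0, 0], 6.0]
    - [[-3.15, 0, 0], [0, 0, 0], 6.0]
    - [[0, 0, 3.5], [0, 0, 0], 6.0]
    - [[0, 0, 3.5], [0, 0, 0], 6.0]
    - [[0, 0, 3.5], [0, 0, 0], 6.0]
    - [[0, 0, 3.4], [0, 0, 0], 6.0]
    - [[0, 0, 0], [0, 0, 0], 6.0]

```text
clock: 16.85
position: [0.5148, -0.1396, 0.236]
tool_rot: [-3.139, 0.011, 0.217]
force: [-0.5, -0.8, 1.5]
grip_width: 0.0601
finger_force: 0.0
```

>>> arm_command:
  deltas:
    - [[0, 0, 0], [0, 0, 0], 0.8]
    - [[0, 0, 0], [0, 0, 0], 0.8]
    - [[0, 0, 0], [0, 0, 0], 0.8]
    - [[0, 0, 0], [0, 0, 0], 0.8]
    - [[0, 0, 0], [0, 0, 0], 0.8]
    - [[0, 0, 0], [0, 0, 0], 0.8]
  newtons: 50

```text
clock: 17.45
position: [0.5164, -0.1402, 0.2409]
tool_rot: [3.14, 0.003, 0.217]
force: [-3.0, -1.0, 8.3]
grip_width: 0.0144
finger_force: 48.6
```

```bash
python3 d.py 0.5183 -0.1402 0.2346 0.217
```

```text
d cm [0.18 0.04 0.63] turn [ 0.001  0.003 -0.   ]
t 17.45 pos [ 0.5164 -0.1402  0.2409] rot [3.14e+00 3.00e-03 2.17e-01] F [-3.  -1.   8.3] w 0.0144 ff 48.6193585395813 q [ 0.34  0.63 -0.25  1.95  0.27  0.6  -1.44]
```

>>> arm_command:
  deltas:
    - [[0, 0, 0.3], [0, 0, 0], 0.8]
    - [[0, 0, 0.1], [0, 0, 0], 0.8]
    - [[0, 0, 0], [0, 0, 0], 0.8]

```text
clock: 17.75
position: [0.5164, -0.1402, 0.2368]
tool_rot: [3.14, 0.003, 0.216]
force: [-2.0, -0.5, 11.3]
grip_width: 0.0143
finger_force: 49.1
```

>>> arm_command:
  deltas:
    - [[0, 0, 0.1], [0, 0, 0], 0.8]
    - [[0, 0, 0], [0, 0, 0], 0.8]

```text
clock: 17.95
position: [0.5164, -0.1402, 0.2359]
tool_rot: [3.14, 0.003, 0.216]
force: [-3.2, -1.6, 12.3]
grip_width: 0.0143
finger_force: 49.1
```

>>> arm_command:
  deltas:
    - [[0, 0, 0.05], [0, 0, 0], 0.8]
    - [[0.02, -0.57, 0], [0, 0, 0.06], 0.8]
    - [[0.02, -0.57, 0], [0, 0, 0.06], 0.8]
    - [[0.02, -0.57, 0], [0, 0, 0.06], 0.8]
    - [[0.02, -0.57, 0], [0, 0, 0.06], 0.8]
    - [[0, 0, 0], [0, 0, 0], 0.8]

```text
clock: 18.55
position: [0.514, -0.1167, 0.2353]
tool_rot: [3.14, 0.004, -0.025]
force: [-5.4, -1.3, 12.4]
grip_width: 0.0145
finger_force: 49.2
```

>>> arm_command:
  deltas:
    - [[0.02, -0.57, 0], [0, 0, 0.06], 0.8]
    - [[0.02, -0.57, 0], [0, 0, 0.06], 0.8]
    - [[0, 0, 0], [0, 0, 0], 0.8]

```text
clock: 18.85
position: [0.515, -0.1053, 0.2353]
tool_rot: [3.14, 0.004, -0.145]
force: [-6.3, 0.7, 12.5]
grip_width: 0.0143
finger_force: 49.2
```

>>> arm_command:
  deltas:
    - [[0, 0, -0.4], [0, 0, 0], 0.8]
    - [[0, 0, -0.4], [0, 0, 0], 0.8]
    - [[0, 0, -0.4], [0, 0, 0], 0.8]
    - [[0, 0, -0.2], [0, 0, 0], 0.8]
    - [[0, 0, 0], [0, 0, 0], 0.8]

```text
clock: 19.35
position: [0.515, -0.106, 0.2486]
tool_rot: [3.14, 0.004, -0.143]
force: [-2.7, 0.5, 8.1]
grip_width: 0.0146
finger_force: 49.7
```

>>> arm_command:
  deltas:
    - [[0, 0, 0], [0, 0, 0], 3.0]
    - [[0, 0, 0], [0, 0, 0], 5.5]
    - [[0, 0, 0], [0, 0, 0], 5.5]
    - [[0, 0, -2], [0, 0, 0], 5.5]
    - [[0, 0, -4], [0, 0, 0], 5.5]
    - [[0, 0, -4], [0, 0, 0], 5.5]
    - [[-3, 0, -3], [0, 0, 0], 5.5]
    - [[0, 0, 0], [0, 0, 0], 5.5]

```text
clock: 20.15
position: [0.4845, -0.1014, 0.3815]
tool_rot: [3.139, 0.001, -0.144]
force: [0.3, 0.6, -0.8]
grip_width: 0.0549
finger_force: 0.0
```

```bash
python3 v.py 0.58 -0.12 0.1 g6
```

```text
side 228 126
top 209 154
```

View pics/g6.png

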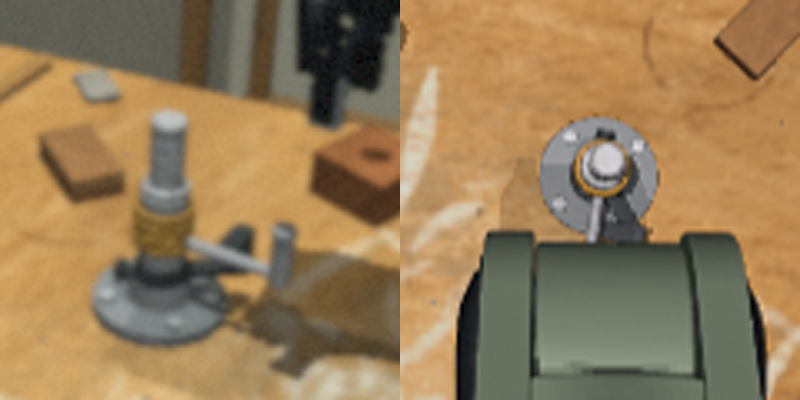

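The plug stands upright on the rim at about (165,190). The pin top is at side pixel (313,194), the same as at the start, so the sleeve is fully forward and nothing is touching the coupler.

```bash
python3 -c "
from workcell import bot
print(bot.job_done())"
```

```text
the job is handed in; nothing more can be done
None
```

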